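Line up grille spacers in the V-trough

ROBOT

A 6-joint arm with a two-finger parallel gripper is mounted at the origin on the work surface. World frame = base frame: x ahead of the robot, y to its left, z up, the work surface at z = 0. Lengths are in m, angles in rad, forces in N, time in s.
With the tool pointing down it reaches from about 0.35 to 0.775 m from the base axis. Payload 7.3 kg.
Tool frame: the origin (TCP) lies between the finger pads; the fingertips stand 8 mm ahead of it and the grasp point (between the pads) lies 11 mm behind it (robot.nose_length is the distance from the TCP to the fingertips, in m); z points along the fingers, y is the line along which they close (so a half turn about z gives the same grasp; the last joint's range is limited). The gripper opens to 92 mm and grips with 3 to 60 N. Pads are 19 mm wide; open, the fingers measure 130 mm over their backs; the gripper's body (75 mm by 190 mm) begins 47 mm behind the grasp point.
Start: joints at [-0.146, 0.342, 1.524, -0, 1.275, -0.146], TCP at [0.525, 0, 0.208] pointing down, gripper open.
Joint ranges: [-2.53, 2.53], [-0.77, 2.02], [0.04, 2.7], [-1, 4.14], [0.28, 2.66], [-3.11, 3.11]. Speed limits (rad/s): [2.57, 2.57, 3.14, 3.14, 3.14, 3.14].

INTERFACE

Orientations are given as [roll, pitch, yaw] about the fixed x, y, z axes, in that order (R = Rz(yaw) Ry(pitch) Rx(roll)).
In Python, from cell import robot gives the robot as it stands. The module is installed in compiled form; this text tells all that it offers.
- The arm moves only by the shell command python3 -m jog 'ROWS' [FORCE]. ROWS is JSON, a list that holds one entry, the list of rows, each a list of 5 numbers: the gripper's target within -1 to 1 (fully open at 1, half-way at 0, shut at -1), then the shift along the tool's x, y, z in m, then the turn about the tool's z in rad. A call has 1 to 5 rows; each row is the pose to reach, as a shift and turn from the pose commanded when the call began, along the tool's axes at that moment; what a row does not reach only later rows make up. A row lasts 1/12 s, in which the tool goes at most 41.7 mm and 7.16 degrees, less where a joint would pass 70% of its speed; a pose out of reach is approached as far as the arm can. A call with a gripper value outside its range is refused whole. The fingers move at their own pace and stop on an object; FORCE is the grip in N (left out, the last holds). Time passes only in rows, so rows that repeat a pose let the fingers close. It gives the time, the measured TCP pose, the force, the opening and the grip force at its end, in the units of the state.
- robot.observe(): the state, without advancing time (a new reading comes with each control period).
- robot.read_camera(name): name is "scene" or "side" or "wrist"; returns the picture (420x560x3 uint8, red, green, blue); there is no depth.
- robot.camera_model(name): a dict with "camera_matrix" (3x3 intrinsics, pixels), "position" and "attitude" of the camera in the world; the wrist camera has in their place "mount" (4x4, takes a point from camera to tool coordinates, whose origin is the TCP and whose axes are the flange's). Camera axes: x right, y down, z forward; pixel columns grow to the right and rows downward; lengths in m; the calibration is good to about 2 mm. A picture is of the moment at which its call begins: read the wrist's pose just before it. camera_model takes no time and is no camera call.
- robot.hand_in(): hands the job in; it is judged then, once.
The state is a dict: "time": time; "qpos": joint angles; "qvel": joint speeds; "joint_efforts": joint torques, N m; "tool_pos": TCP position; "tool_rot": TCP orientation; "contact_force": force on the tool from outside, world axes, zero at the start; "torque": the same for the moment, N m; "opening": finger opening in m; "grip_force": force on a finger pad.
Only numpy, scipy, OpenCV 4.12 (cv2) and the standard library are available. Lean on these libraries where they do the work, as an engineer would, in place of code of your own. Each camera call takes 0.05 s, during which the arm holds its last target. There are 200 camera calls.

TASK

Carry the plywood tray to the aluminium V-trough, tip its three wooden spacers over the open lip into the trough, and set the empty tray back down flat on the bench, clear of the trough. Then close the spacers up along the fold into one row against the stop block and press the row home with about 10 newtons for about a second; the stop is held only by friction and must stay where it is. Leave the other objects alone.

Things in the scene. Friction and masses are not known exactly. Their poses are not given: they have to be found in the camera images.
- trough: Fixed V-trough of aluminium angle, 280 mm long, 3 mm walls at 45 deg, on saddles. Origin on the bench under the middle of the fold. y along the level fold to the stop's end; x across it, away from the robot. Fold (inside) 14 mm above the bench; far rim at x +35, 49 high; near rim at x -50, 63 high. The -y end is open. A spacer in the fold has its axis 32 mm above the bench.
- stop: Stop block; origin in the middle of its face looking to the trough's -y; on the axis line of spacers in the fold, 60 to 110 mm to +y of the trough's origin. Axes as the trough's. Dark steel, 25 mm square set on edge in the V, 20 mm thick, top 50 mm above the bench. Held by friction: slides along the fold under more than about 20 N.
- tray: Loose plywood tray, 0.25 kg. Origin on its underside, below the middle of its inside. Inside 70 mm along x (-35 to +35), 140 along y; walls 4-5 mm thick, 34 high; -x side open (the lip). Floor 6 mm up at the back, rising 8 deg to the lip, so spacers rest on the back wall (+x) and roll out when tipped. A 16 mm high neck behind it carries the handle.
- tray_handle (a point): Grip point of the handle, an upright wooden tab 14 mm thick (tray x), 50 wide (y), from the bench up to 85 mm. It lies at tray (81, 0, 65) mm; the gap between tab and back wall is 34 mm. Axes as the tray's.
- tray_lip (a point): Middle of the pouring edge, upper side of the floor, at tray (-35, 0, 16) mm. The side walls' lower front corners are 16 mm below it. Axes as the tray's.
- spacer0: One of three alike round dark-wood spacers with a dark bore in each end, 26 mm diameter, 34 mm long, about 20 g; starts lying in the tray, roughly parallel to the lip, towards the tray's -y side. Origin at its centre; local x is its own axis.
- spacer1: One of three alike round dark-wood spacers with a dark bore in each end, 26 mm diameter, 34 mm long, about 20 g; starts lying in the tray, roughly parallel to the lip, in the middle. Origin at its centre; local x is its own axis.
- spacer2: One of three alike round dark-wood spacers with a dark bore in each end, 26 mm diameter, 34 mm long, about 20 g; starts lying in the tray, roughly parallel to the lip, towards the tray's +y side. Origin at its centre; local x is its own axis.
- tealight: Bystander: tealight, 39 mm diameter, 17 mm high; origin centre of the underside.
- shell: Bystander: brown snail shell, 38 mm across, 27 mm high; origin centre of the underside.
- badge: Bystander: white pin badge, 38 mm diameter, 5 mm thick; origin centre of the underside.
- mug: Bystander: white mug, 76 mm across, 90 mm high, handle at its +y; origin centre of the underside.
There are look-alikes about, which are no part of the job. What is shaped like the spacer2 but blue is not meant.

How it is judged:
On the way, in this order (a step that is already met when the one before it is completed fails the run):
1. the tray is lifted at least 30 mm with all three spacers still in it (height (world z) of tray above 0.03 m and x of spacer0 in the frame of tray between -0.035 and 0.036 m and z of spacer0 in the frame of tray between 0 and 0.04 m and x of spacer1 in the frame of tray between -0.035 and 0.036 m and z of spacer1 in the frame of tray between 0 and 0.04 m and x of spacer2 in the frame of tray between -0.035 and 0.036 m and z of spacer2 in the frame of tray between 0 and 0.04 m), for 0.1 s.
2. all three spacers are in the V of the trough while the tray is still tipped (over 11 degrees) (angle between tray's own z axis and vertical above 0.2 rad and y of spacer0 in the frame of trough between -0.14 and 0.14 m and x of spacer0 in the frame of trough between -0.012 and 0.012 m and height (world z) of each of spacer0, spacer1, spacer2 below 0.045 m and y of spacer1 in the frame of trough between -0.14 and 0.14 m and x of spacer1 in the frame of trough between -0.012 and 0.012 m and y of spacer2 in the frame of trough between -0.14 and 0.14 m and x of spacer2 in the frame of trough between -0.012 and 0.012 m), for 0.1 s.
3. the tray stands level on the bench again, let go, clear of the trough (angle between tray's own z axis and vertical below 0.1 rad and height (world z) of tray between -0.004 and 0.008 m and linear speed of tray below 0.02 m/s and contact force between the fingers and tray below 0.1 N and contact force between tray and trough below 0.1 N), for 0.2 s.
4. the closed-up row is pressed against the stop with 4 to 16 N for half a second (y of spacer0 in the frame of stop between -0.088 and -0.013 m and x of spacer0 in the frame of stop between -0.004 and 0.004 m and z of spacer0 in the frame of stop between -0.005 and 0.005 m and angle between the x axis of each of spacer0, spacer1, spacer2 and the y axis of trough, either way round below 0.12 rad and linear speed of each of spacer0, spacer1, spacer2 below 0.02 m/s and y of spacer1 in the frame of stop between -0.088 and -0.013 m and x of spacer1 in the frame of stop between -0.004 and 0.004 m and z of spacer1 in the frame of stop between -0.005 and 0.005 m and y of spacer2 in the frame of stop between -0.088 and -0.013 m and x of spacer2 in the frame of stop between -0.004 and 0.004 m and z of spacer2 in the frame of stop between -0.005 and 0.005 m and contact force between stop and anything else between 4 and 16 N), for 0.5 s.
At the end, for the whole second after the job is handed in: All three spacers lie at rest in the fold, in line (0.12 rad, 4 mm sideways, 5 mm in height), in one row against the stop with at most 3 mm of gaps in all; the stop moved under 2.5 mm; the tray stands level on the bench, at rest, clear of the trough (y of spacer0 in the frame of stop between -0.088 and -0.013 m and x of spacer0 in the frame of stop between -0.004 and 0.004 m and z of spacer0 in the frame of stop between -0.005 and 0.005 m and angle between the x axis of each of spacer0, spacer1, spacer2 and the y axis of trough, either way round below 0.12 rad and linear speed of each of spacer0, spacer1, spacer2, tray below 0.02 m/s and y of spacer1 in the frame of stop between -0.088 and -0.013 m and x of spacer1 in the frame of stop between -0.004 and 0.004 m and z of spacer1 in the frame of stop between -0.005 and 0.005 m and y of spacer2 in the frame of stop between -0.088 and -0.013 m and x of spacer2 in the frame of stop between -0.004 and 0.004 m and z of spacer2 in the frame of stop between -0.005 and 0.005 m and angle between tray's own z axis and vertical below 0.1 rad and height (world z) of tray between -0.004 and 0.008 m and distance of stop from where it was at the start of the episode below 0.0025 m and contact force between tray and trough below 0.1 N); the robot touches nothing.
It fails at once if a bystander (tealight, shell, badge or mug) is moved by more than 30 mm (distance of any of tealight, shell, badge, mug from where it was at the start of the episode above 0.03 m).
It also fails if it takes over 72 s, if anything falls off the work surface, if the arm or the gripper's body presses on something with over 40 N, if the wrist force passes 120 N, or if a joint passes its speed limit or range.

## Working session

There is one attempt and no reset: what is moved stays moved. The work goes in short steps, Python scripts to look and compute and a shell command to move; the robot and the scene stay as the last step left them, time stands still between calls to the robot, and variables do not carry over. Pictures are saved under pics/ and viewed, at most 10 in all, crops included, and the job is handed in when it is done.

```bash
mkdir -p pics; cat >h.py <<'E'
import numpy as np,cv2
from scipy.spatial.transform import Rotation as R
from cell import robot
def cam(n):
    m=robot.camera_model(n);K=np.array(m["camera_matrix"])
    if "mount" in m:
        s=robot.observe();T=np.eye(4);T[:3,:3]=R.from_euler('xyz',s["tool_rot"]).as_matrix();T[:3,3]=s["tool_pos"]
        T=T@np.array(m["mount"]);return K,T[:3,:3],T[:3,3]
    a=np.array(m["attitude"]);A=a if a.shape==(3,3) else R.from_euler('xyz',a).as_matrix()
    return K,A,np.array(m["position"])
def ray(c,u,v):
    K,A,p=c;d=A@np.linalg.solve(K,[u,v,1.]);return p,d
def onz(c,u,v,z):
    p,d=ray(c,u,v);return p+d*(z-p[2])/d[2]
def proj(c,X):
    K,A,p=c;q=K@(A.T@(np.array(X)-p));return q[:2]/q[2]
def tri(c1,a,c2,b):
    p,d=ray(c1,*a);q,e=ray(c2,*b);s=np.linalg.lstsq(np.c_[d,-e],q-p,rcond=None)[0]
    return (p+d*s[0]+q+e*s[1])/2,np.linalg.norm(p+d*s[0]-q-e*s[1])
def save(n,f):
    im=robot.read_camera(n);cv2.imwrite(f"pics/{f}.png",im[:,:,::-1]);return im
E
python3 - <<'E'
from h import *
print(robot.observe())
for n in("scene","side","wrist"):
    print(n,robot.camera_model(n)); save(n,n+"0")
a=[cv2.imread(f"pics/{n}0.png") for n in("scene","side","wrist")]
E
```

```text
{'time': 0.0, 'qpos': array([-1.46019430e-01,  3.42761212e-01,  1.52500936e+00,  2.06940671e-06,
        1.27536869e+00, -1.46055582e-01]), 'qvel': array([-0.00021541, -0.00144342, -0.00047313,  0.00026656,  0.00116854,
        0.00048638]), 'joint_efforts': array([ 7.61924657e-04, -4.31245601e+01, -2.44219762e+01,  7.17750052e-02,
        5.59406646e-02, -1.04314388e-04]), 'tool_pos': array([5.24577205e-01, 7.49107575e-05, 2.07427667e-01]), 'tool_rot': array([-3.14006280e+00, -2.27046818e-04,  1.57083170e+00]), 'contact_force': array([ 0.22381176,  0.26643376, -0.59722505]), 'torque': array([-0.03067611,  0.01751875,  0.01463685]), 'grip_force': 0.0, 'opening': 0.09183092221168644}
scene {'camera_matrix': array([[452.47565944,   0.        , 271.37048315],
       [  0.        , 452.47565944, 213.79128114],
       [  0.        ,   0.        ,   1.        ]]), 'position': array([ 1.19509019, -0.27597583,  1.01318449]), 'attitude': array([-2.52921977,  0.01001091,  1.22983328])}
side {'camera_matrix': array([[414.47937587,   0.        , 277.58831327],
       [  0.        , 414.47937587, 211.45914066],
       [  0.        ,   0.        ,   1.        ]]), 'position': array([ 0.53562135, -0.7063307 ,  0.65532554]), 'attitude': array([-2.28064292, -0.01634065, -0.02119542])}
wrist {'camera_matrix': array([[361.06881309,   0.        , 271.66581852],
       [  0.        , 361.06881309, 208.45538698],
       [  0.        ,   0.        ,   1.        ]]), 'mount': array([[-9.39844431e-04, -9.57195124e-01, -2.89441897e-01,
         7.81642334e-02],
       [ 9.99999558e-01, -9.08413973e-04, -2.42931626e-04,
        -8.37904877e-04],
       [-3.04000960e-05, -2.89441998e-01,  9.57195554e-01,
        -1.75371204e-01],
       [ 0.00000000e+00,  0.00000000e+00,  0.00000000e+00,
         1.00000000e+00]])}
```

View pics/scene0.png

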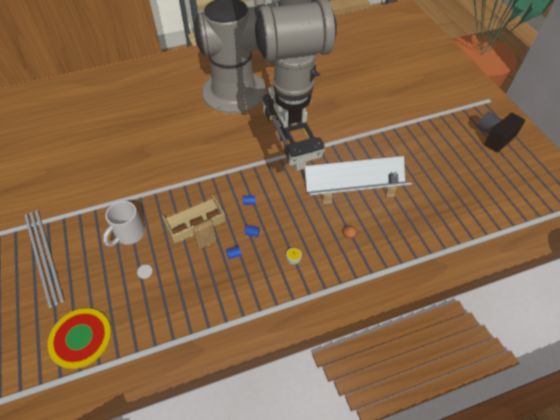

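View pics/side0.png

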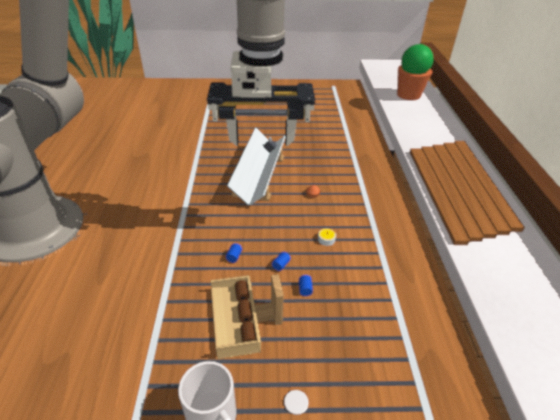

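The scene view shows the tray at about (197,222) with its handle at (205,235) away from the robot. The trough is at (357,177) with the stop at (393,179), and there are blue decoys at (250,230). The side view shows the tray at (238,315), its handle at (278,298), and the trough from (247,200) to (270,140). I'll enlarge these crops to pick out the edges.

```bash
python3 - <<'E'
import cv2,numpy as np
s=cv2.imread("pics/scene0.png");d=cv2.imread("pics/side0.png")
def crop(i,x,y,w,h,k):
    c=cv2.resize(i[y:y+h,x:x+w],None,fx=k,fy=k,interpolation=cv2.INTER_CUBIC)
    for u in range(0,w,10): cv2.line(c,(u*k,0),(u*k,6 if (x+u)%50 else 18),(0,255,0),1)
    for v in range(0,h,10): cv2.line(c,(0,v*k),(6 if (y+v)%50 else 18,v*k),(0,255,0),1)
    return c
a=crop(s,150,190,90,70,4);b=crop(s,300,150,120,60,3)
c=crop(d,200,265,100,100,4);e=crop(d,220,120,80,95,4)
W=np.zeros((600,800,3),np.uint8)
for im,(x,y) in((a,(0,0)),(b,(0,300)),(c,(390,200)),):W[y:y+im.shape[0],x:x+im.shape[1]]=im[:600-y,:800-x]
cv2.imwrite("pics/c1.png",W)
cv2.imwrite("pics/c2.png",cv2.resize(e,None,fx=1.5,fy=1.5))
E
```

```text
(no output)
```

View pics/c1.png

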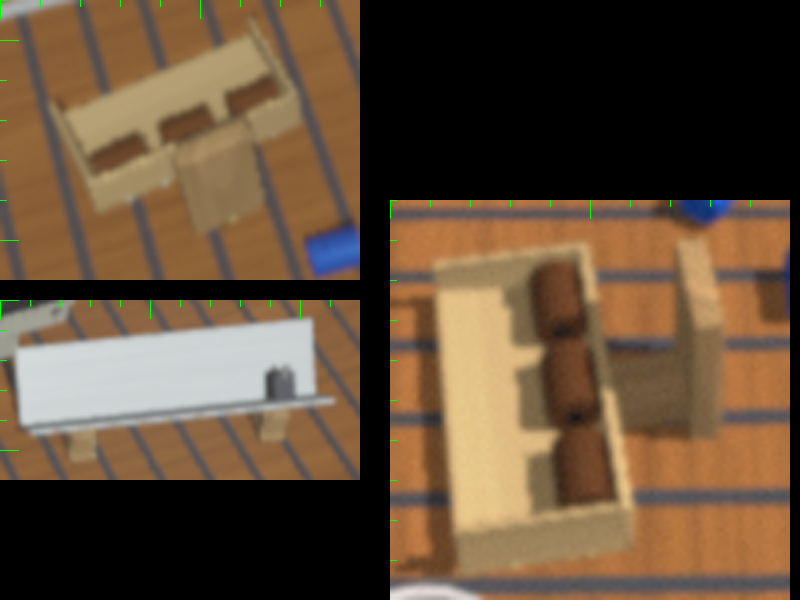

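View pics/c2.png

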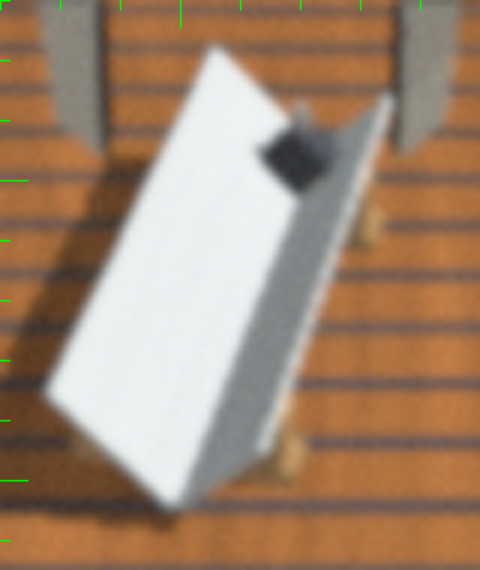

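```bash
python3 - <<'E'
from h import *
np.set_printoptions(precision=4,suppress=True)
d=cam("side");s=cam("scene")
P=lambda c,L,z:np.array([onz(c,*p,z) for p in L])
t=P(d,[(211.5,280.5),(249,275.75),(260.5,342),(216.75,348)],.034);print("tray side",t,t.mean(0))
t2=P(s,[(163,215.5),(175,242),(225,221),(212.5,197)],.034);print("tray scene",t2,t2.mean(0))
h=P(d,[(274.5,275),(280,295.5)],.085);print("handle side",h,h.mean(0))
h2=P(s,[(195,229.5),(213,221)],.085);print("handle scene",h2,h2.mean(0))
n=P(d,[(255.5,127.5),(227.5,185.3)],.063);f=P(d,[(285,136.2),(264.2,194.5)],.049)
n2=P(s,[(404,156.7),(306,166.7)],.063);f2=P(s,[(411,183.3),(310,193.3)],.049)
for a,b in((n,n2),(f,f2)):
    for q in(a,b): e=q[0]-q[1];print(q[:,:2].ravel(),np.linalg.norm(e),np.arctan2(e[1],e[0])-np.pi/2)
print("fold end",onz(d,249.2,204.2,.014),"stop",onz(d,269.5,146.2,.032), "stop scene top",onz(s,300+281/3,150+68/3,.05))
E
```

```text
tray side [[ 0.4298 -0.1866  0.034 ]
 [ 0.5014 -0.1753  0.034 ]
 [ 0.5252 -0.3203  0.034 ]
 [ 0.4528 -0.3307  0.034 ]] [ 0.4773 -0.2532  0.034 ]
tray scene [[ 0.451  -0.3266  0.034 ]
 [ 0.5426 -0.3146  0.034 ]
 [ 0.5239 -0.1771  0.034 ]
 [ 0.4363 -0.1871  0.034 ]] [ 0.4884 -0.2513  0.034 ]
handle side [[ 0.5498 -0.2175  0.085 ]
 [ 0.5585 -0.2631  0.085 ]] [ 0.5541 -0.2403  0.085 ]
handle scene [[ 0.558  -0.2585  0.085 ]
 [ 0.5487 -0.2103  0.085 ]] [ 0.5533 -0.2344  0.085 ]
[0.5044 0.3518 0.4437 0.0777] 0.2808018751615964 -0.21798761265275468
[0.5053 0.3535 0.4455 0.0815] 0.2784054383330175 -0.21644823710483907
[0.5886 0.3278 0.5302 0.0604] 0.27371123002090386 -0.2147483767743663
[0.5876 0.3328 0.5255 0.0615] 0.27828334269717664 -0.22488041975349393
fold end [0.4938 0.0668 0.014 ] stop [0.5443 0.3016 0.032 ] stop scene top [0.5385 0.3061 0.05  ]
```

```bash
python3 -m jog '[[[1,-0.04,0.01,0,0],[1,-0.08,0.02,0,0],[1,-0.12,0.03,0,0],[1,-0.16,0.03,0,0],[1,-0.2,0.03,0,0]]]'
python3 -m jog '[[[1,-0.0385,0,0,0.12],[1,-0.0385,0,0,0.24],[1,-0.0385,0,0,0.36],[1,-0.0385,0,0,0.48],[1,-0.0385,0,0,0.6]]]'
python3 -m jog '[[[1,0,0,0,0.12],[1,0,0,0,0.24],[1,0,0,0,0.36],[1,0,0,0,0.48],[1,0,0,0,0.6]]]'
python3 -m jog '[[[1,0,0,0,0.12],[1,0,0,0,0.2],[1,0,0,0,0.2],[1,0,0,0,0.2]]]'
python3 - <<'E'
from h import *
im=save("wrist","w1");c=cam("wrist");print(proj(c,[.555,-.2385,.085]),robot.observe()["qpos"])
E
```

```text
time: 0.57
tool_pos: [0.555, -0.2017, 0.2076]
tool_rot: [-3.141, -0.0, 1.571]
contact_force: [0.7, -0.1, 0.0]
opening: 0.092
grip_force: 0.0
time: 0.98
tool_pos: [0.5547, -0.2388, 0.2075]
tool_rot: [-3.141, -0.0, 0.964]
contact_force: [-0.2, -0.2, -0.7]
opening: 0.0916
grip_force: 0.0
time: 1.4
tool_pos: [0.5548, -0.2384, 0.2077]
tool_rot: [-3.141, 0.0, 0.365]
contact_force: [-0.3, 0.3, -0.2]
opening: 0.092
grip_force: 0.0
time: 1.73
tool_pos: [0.5549, -0.2384, 0.2078]
tool_rot: [-3.141, 0.0, 0.173]
contact_force: [-0.8, 0.3, 0.3]
opening: 0.0918
grip_force: 0.0
[271.84899436 194.06970794] [-5.32652163e-01  4.89212507e-01  1.29307305e+00  1.63678426e-05
  1.35973881e+00  8.64582761e-01]
```

View pics/w1.png

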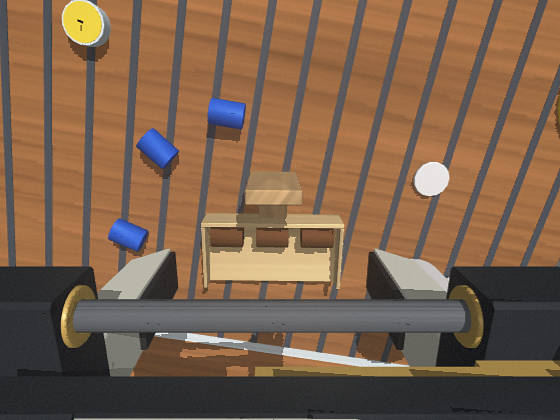

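The wrist view shows the handle top at about (274,197). That agrees to 3 px with the predicted (272,194), and the tray lies square to the tool. I'll descend and grip.

```bash
python3 -m jog '[[[1,-0.002,0.001,0.035,0],[1,-0.002,0.001,0.07,0],[1,-0.002,0.001,0.105,0],[1,-0.002,0.001,0.14,0],[1,-0.002,0.001,0.156,0]]]'
python3 -m jog '[[[1,0,0,0,0],[-0.2,0,0,0,0],[-0.2,0,0,0,0],[-0.2,0,0,0,0],[-0.2,0,0,0,0]]]' 40
python3 -m jog '[[[-1,0,0,0,0],[-1,0,0,0,0],[-1,0,0,0,0],[-1,0,0,0,0],[-1,0,0,0,0]]]' 60
python3 -m jog '[[[-1,0,0,-0.002,0],[-1,0,0,-0.004,0],[-1,0,0,-0.006,0],[-1,0,0,-0.008,0],[-1,0,0,-0.008,0]]]' 60
python3 - <<'E'
from h import *
save("side","s2");print(robot.observe()["torque"],robot.observe()["contact_force"])
E
```

```text
time: 2.2
tool_pos: [0.5508, -0.2385, 0.0476]
tool_rot: [-3.137, 0.005, 0.173]
contact_force: [-0.8, -0.2, -0.3]
opening: 0.0921
grip_force: 0.0
time: 2.62
tool_pos: [0.5542, -0.2404, 0.054]
tool_rot: [3.139, -0.003, 0.171]
contact_force: [-0.1, -0.4, 0.2]
opening: 0.0697
grip_force: 0.0
time: 3.03
tool_pos: [0.5534, -0.2399, 0.0526]
tool_rot: [3.141, -0.001, 0.171]
contact_force: [-0.5, -0.1, 3.8]
opening: 0.0494
grip_force: 60.0
time: 3.45
tool_pos: [0.5533, -0.2399, 0.0604]
tool_rot: [3.141, -0.0, 0.171]
contact_force: [0.7, -0.7, -2.9]
opening: 0.0491
grip_force: 60.0
[ 0.03636717 -0.05174695  0.02644612] [ 0.13847219  0.72106494 -3.12023316]
```

```bash
python3 -m jog '[[[-1,0,0,-0.005,0],[-1,0,0,-0.013,0],[-1,0,0,-0.023,0],[-1,0,0,-0.031,0],[-1,0,0,-0.036,0]]]' 60
python3 - <<'E'
from h import *
save("side","s3")
d=cv2.imread("pics/s2.png");e=cv2.imread("pics/s3.png")
f=lambda i:cv2.resize(i[220:370,190:320],None,fx=3,fy=3,interpolation=cv2.INTER_CUBIC)
cv2.imwrite("pics/c3.png",np.hstack([f(d),f(e)]))
E
```

```text
time: 3.92
tool_pos: [0.5539, -0.2402, 0.0982]
tool_rot: [3.14, -0.002, 0.171]
contact_force: [0.6, 0.7, -3.2]
opening: 0.0491
grip_force: 60.0
```

View pics/c3.png

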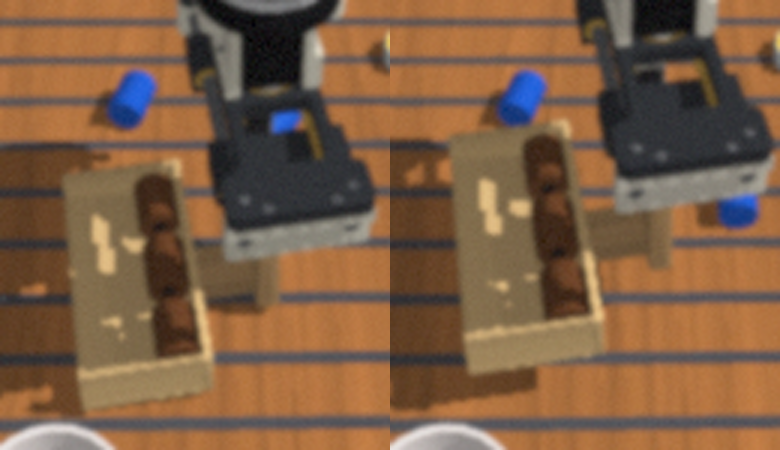

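Full weight, 3.1 N, is carried. The picture shows the tray level and all three spacers against the back wall. I'll carry it to the far side of the trough.

```bash
python3 -m jog '[[[-1,0.0035,-0.008,-0.006,0],[-1,0.0105,-0.024,-0.016,0],[-1,0.0195,-0.045,-0.026,0],[-1,0.0295,-0.068,-0.034,0],[-1,0.04,-0.092,-0.04,0]]]' 60
python3 -m jog '[[[-1,0.0104,-0.024,0,0],[-1,0.0208,-0.048,0,0],[-1,0.0312,-0.072,0,0],[-1,0.0416,-0.096,0,0],[-1,0.052,-0.12,0,0]]]'
python3 -m jog '[[[-1,0.0104,-0.024,0,0],[-1,0.0208,-0.048,0,0],[-1,0.0312,-0.072,0,0],[-1,0.0416,-0.096,0,0],[-1,0.052,-0.12,0,0]]]'
python3 -m jog '[[[-1,0.0095,-0.021,0,0],[-1,0.016,-0.037,0,0],[-1,0.021,-0.048,0,0],[-1,0.0235,-0.0535,0,0],[-1,0.024,-0.0555,0,0]]]'
python3 -m jog '[[[-1,0,0,0,0.02],[-1,0,0,0,0.06],[-1,0,0,0,0.1],[-1,0,0,0,0.15],[-1,0,0,0,0.2]]]'
python3 -m jog '[[[-1,0,0,0,0.05],[-1,0,0,0,0.1],[-1,0,0,0,0.14],[-1,0,0,0,0.17],[-1,0,0,0,0.189]]]'
python3 - <<'E'
from h import *
e=save("side","s4");g=save("scene","g4");s=robot.observe()
print(s["tool_pos"],s["tool_rot"],s["contact_force"],s["opening"])
f=lambda i,x,y:cv2.resize(i[y:y+150,x:x+130,::-1],None,fx=3,fy=3,interpolation=cv2.INTER_CUBIC)
cv2.imwrite("pics/c4.png",np.hstack([f(e,220,100),f(g,290,130)]))
E
```

```text
time: 4.38
tool_pos: [0.5772, -0.1411, 0.137]
tool_rot: [3.141, -0.001, 0.17]
contact_force: [0.2, 0.4, -2.9]
opening: 0.0493
grip_force: 60.0
time: 4.8
tool_pos: [0.6077, -0.0132, 0.1362]
tool_rot: [-3.141, 0.0, 0.171]
contact_force: [1.0, -0.3, -3.2]
opening: 0.0493
grip_force: 60.0
time: 5.22
tool_pos: [0.6383, 0.1139, 0.1361]
tool_rot: [-3.141, 0.001, 0.171]
contact_force: [0.3, -0.7, -2.6]
opening: 0.0491
grip_force: 60.0
time: 5.63
tool_pos: [0.6527, 0.1716, 0.1359]
tool_rot: [3.142, 0.0, 0.172]
contact_force: [0.1, -0.3, -2.7]
opening: 0.049
grip_force: 60.0
time: 6.05
tool_pos: [0.6529, 0.169, 0.1363]
tool_rot: [3.141, 0.0, -0.034]
contact_force: [0.2, 0.4, -2.2]
opening: 0.0489
grip_force: 60.0
time: 6.47
tool_pos: [0.6529, 0.1691, 0.1363]
tool_rot: [3.141, 0.0, -0.222]
contact_force: [-0.3, 0.1, -2.7]
opening: 0.0495
grip_force: 60.0
[0.65290731 0.1694937  0.1362476 ] [ 3.14130198e+00 -5.40538603e-07 -2.20065203e-01] [ 0.70462539 -0.02063343 -3.1159076 ] 0.04917535250341603
```

View pics/c4.png

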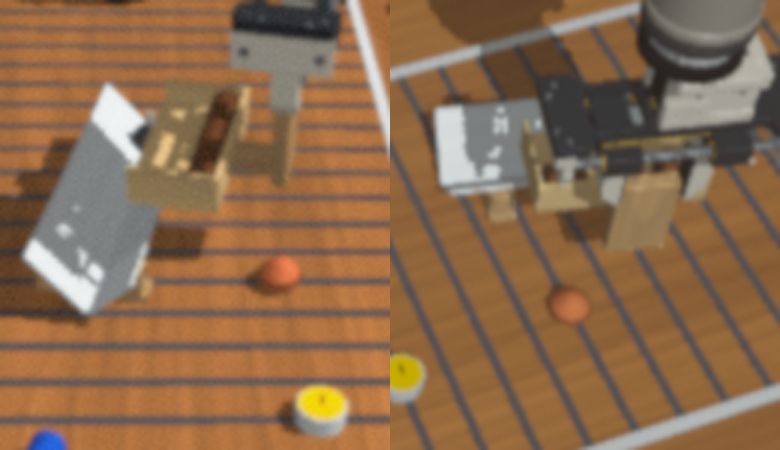

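```bash
python3 - <<'E'
from h import *
c=cam("side")
p=proj(c,[.524,.1235,.118]);print(p,(p-[220,100])*3, (proj(c,[.524,.1235,.084])-[220,100])*3)
print(onz(c,220+132/3,100+168/3,.118),onz(c,220+132/3,100+200/3,.084))
E
```

```text
[261.50612019 154.97178645] [124.51836057 164.91535935] [124.89608698 200.69347194]
[0.52990291 0.11911109 0.118     ] [0.52971251 0.1244943  0.084     ]
```

```bash
python3 -m jog '[[[-1,-0.001,0,0.005,0],[-1,-0.003,0,0.013,0],[-1,-0.005,0,0.021,0],[-1,-0.005,0,0.028,0],[-1,-0.005,0,0.032,0]]]' 60
python3 -m jog '[[[-1,0,0,0.001,0],[-1,0,0,0.002,0],[-1,0,0,0.003,0],[-1,0,0,0.004,0],[-1,0,0,0.004,0]]]' 60
python3 - <<'E'
from h import *
s=robot.observe();print(s["tool_pos"],s["contact_force"],s["torque"])
E
```

```text
time: 6.98
tool_pos: [0.6471, 0.1717, 0.1023]
tool_rot: [3.141, 0.002, -0.218]
contact_force: [0.5, -0.7, -2.0]
opening: 0.049
grip_force: 60.0
time: 7.4
tool_pos: [0.6486, 0.1716, 0.1007]
tool_rot: [-3.141, -0.002, -0.218]
contact_force: [1.2, -0.7, 0.2]
opening: 0.0493
grip_force: 60.0
[0.64858249 0.17158859 0.10074641] [ 1.2495352  -0.73733304  0.17586766] [-0.06759124  0.15180278  0.02624449]
```

```bash
python3 -m jog '[[[-1,0,0,0,0],[-1,0,0,0,0],[-1,0,0,0,0]]]' 9
python3 -m jog '[[[-1,-0.001,0,-0.0015,0],[-1,-0.0023,0,-0.0032,0],[-1,-0.0035,0,-0.005,0],[-1,-0.0047,0,-0.0066,0],[-1,-0.0059,0,-0.0082,0]]]' 9
python3 - <<'E'
from h import *
e=save("side","s5");s=robot.observe()
print(s["tool_pos"],s["contact_force"],s["torque"])
f=lambda i,x,y:cv2.resize(i[y:y+150,x:x+130,::-1],None,fx=3,fy=3,interpolation=cv2.INTER_CUBIC)
cv2.imwrite("pics/c5.png",f(e,220,90))
E
```

```text
time: 7.65
tool_pos: [0.6484, 0.1717, 0.1005]
tool_rot: [-3.141, -0.001, -0.218]
contact_force: [1.7, -0.7, 0.5]
opening: 0.0495
grip_force: 9.0
time: 8.07
tool_pos: [0.6418, 0.1731, 0.1083]
tool_rot: [3.141, 0.001, -0.218]
contact_force: [0.2, 0.4, -2.3]
opening: 0.05
grip_force: 9.0
[0.64184105 0.17315924 0.10871529] [-0.63458225  0.74713888 -2.07238843] [0.08276095 0.1519948  0.00170136]
```

View pics/c5.png

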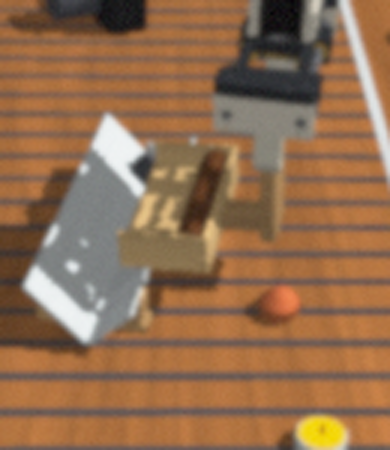

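```bash
python3 -m jog '[[[-1,-0.0025,0,-0.003,0],[-1,-0.0067,0,-0.0077,0],[-1,-0.0105,0,-0.0113,0],[-1,-0.014,0,-0.0147,0],[-1,-0.0178,0,-0.018,0]]]' 8
python3 -m jog '[[[-1,-0.004,0,-0.0031,0],[-1,-0.008,0,-0.006,0],[-1,-0.012,0,-0.0088,0],[-1,-0.012,0,-0.0088,0],[-1,-0.012,0,-0.0088,0]]]' 8
python3 - <<'E'
from h import *
e=save("side","s6");g=save("scene","g6");s=robot.observe()
print(s["tool_pos"],s["contact_force"],s["torque"])
f=lambda i,x,y:cv2.resize(i[y:y+150,x:x+130,::-1],None,fx=3,fy=3,interpolation=cv2.INTER_CUBIC)
cv2.imwrite("pics/c6.png",np.hstack([f(e,220,80),f(g,290,120)]))
E
```

```text
time: 8.53
tool_pos: [0.6245, 0.1769, 0.1269]
tool_rot: [-3.141, -0.0, -0.218]
contact_force: [0.6, 0.6, -2.9]
opening: 0.0496
grip_force: 8.0
time: 8.95
tool_pos: [0.6132, 0.1795, 0.1356]
tool_rot: [-3.141, -0.001, -0.218]
contact_force: [0.4, -0.3, -1.7]
opening: 0.0498
grip_force: 8.0
[0.61336041 0.17941732 0.13524337] [ 1.05047249  0.95533783 -0.84848337] [ 0.13762339  0.14982087 -0.01120293]
```

View pics/c6.png

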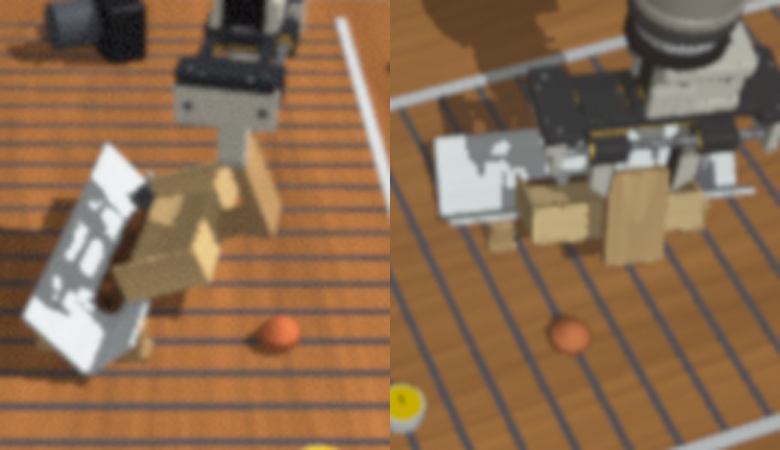

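The tray is tipped about 25° and empty. Dark spacers show in the V at about crop (110,290), under the lip. I'll check their positions numerically.

```bash
cat >>h.py <<'E'
O=np.array([.5235,.2045]);YA=-.218;X=np.array([np.cos(YA),np.sin(YA)]);Y=np.array([-X[1],X[0]])
def tw(x,y,z): return np.r_[O+x*X+y*Y,z]
def wt(p): d=np.array(p[:2])-O;return d@X,d@Y
def brown(im):
    h=cv2.cvtColor(im,cv2.COLOR_RGB2HSV)
    m=((h[...,0]<14)&(h[...,1]>90)&(h[...,2]<125)&(h[...,2]>25)).astype(np.uint8)
    c=cam("side");poly=np.int32([proj(c,tw(*q)) for q in((-48,-.138,.061),(-48,.11,.061),(30,.11,.044),(30,-.138,.044))]) if 0 else np.int32([proj(c,tw(*q)) for q in((-.045,-.138,.058),(-.045,.115,.058),(.03,.115,.044),(.03,-.138,.044),(0,-.138,.016))])
    k=np.zeros_like(m);cv2.fillConvexPoly(k,cv2.convexHull(poly),1);return m*k
E
cat >look.py <<'E'
from h import *
import sys
im=save("side",sys.argv[1]);c=cam("side");m=brown(im)
n,l,st,ce=cv2.connectedComponentsWithStats(m)
for i in range(1,n):
    if st[i,4]<8: continue
    v,u=np.where(l==i);j=v.argmax();k=v.argmin()
    f=lambda a:np.round(np.array(wt(onz(c,*a,.032)))*1e3,1)
    print("blob",st[i],"centre",f(ce[i]),"low",f((u[j],v[j])),"high",f((u[k],v[k])), im[l==i].mean(0).round())
E
python3 -m jog '[[[-1,-0.002,0,-0.002,0],[-1,-0.004,0,-0.003,0],[-1,-0.0047,0,-0.0035,0],[-1,-0.0047,0,-0.0035,0],[-1,-0.0047,0,-0.0035,0]]]' 8
python3 look.py s7
```

```text
time: 9.47
tool_pos: [0.6086, 0.1805, 0.1386]
tool_rot: [3.142, -0.0, -0.218]
contact_force: [-0.6, 0.5, -2.7]
opening: 0.0499
grip_force: 8.0
blob [259 151   8  15  29] centre [-8.1 37.9] low [-8.1  1.6] high [-7.6 72. ] [68. 48. 35.]
blob [253 173   7  11  49] centre [ -2.2 -59.6] low [  2.7 -77.5] high [ -9.9 -36.1] [61. 41. 30.]
```

```bash
python3 -m jog '[[[-1,0,0,0,0],[-1,0,0,0,0],[-1,0,0,-0.005,0],[-1,0,0,-0.015,0],[-1,0,0,-0.025,0]]]' 60
python3 -m jog '[[[-1,0.01,0,-0.008,0],[-1,0.025,0,-0.015,0],[-1,0.04,0,-0.02,0],[-1,0.055,0,-0.02,0],[-1,0.06,0,-0.02,0]]]' 60
python3 look.py s8
```

```text
time: 9.93
tool_pos: [0.6086, 0.1804, 0.1645]
tool_rot: [3.142, 0.0, -0.218]
contact_force: [0.3, 0.4, -2.8]
opening: 0.049
grip_force: 60.0
time: 10.35
tool_pos: [0.6693, 0.1668, 0.1853]
tool_rot: [-3.141, -0.004, -0.219]
contact_force: [0.2, 0.8, -2.0]
opening: 0.0495
grip_force: 60.0
blob [253 150  17  34 226] centre [-1.  -4.3] low [  5.2 -76.9] high [-6.  77.7] [76. 49. 33.]
```

```bash
python3 -m jog '[[[-1,0,0,0,-0.03],[-1,0,0,0,-0.08],[-1,0,0,0,-0.14],[-1,0,0,0,-0.2],[-1,0,0,0,-0.26]]]' 60
python3 -m jog '[[[-1,0,0,0,-0.06],[-1,0,0,0,-0.1],[-1,0,0,0,-0.124],[-1,0,0,0,-0.129],[-1,0,0,0,-0.129]]]' 60
python3 -m jog '[[[-1,-0.006,0.012,0,0],[-1,-0.02,0.034,0,0],[-1,-0.036,0.06,0,0],[-1,-0.054,0.09,0,0],[-1,-0.072,0.12,0,0]]]' 60
python3 -m jog '[[[-1,-0.018,0.03,0,0],[-1,-0.036,0.06,0,0],[-1,-0.054,0.09,0,0],[-1,-0.072,0.12,0,0],[-1,-0.09,0.15,0,0]]]' 60
python3 -m jog '[[[-1,-0.018,0.03,0.005,0],[-1,-0.036,0.06,0.015,0],[-1,-0.054,0.087,0.025,0],[-1,-0.066,0.105,0.035,0],[-1,-0.071,0.111,0.045,0]]]' 60
python3 -m jog '[[[-1,0,0,0.01,0],[-1,0,0,0.018,0],[-1,0,0,0.025,0],[-1,0,0,0.025,0]]]' 60
python3 - <<'E'
from h import *
s=robot.observe();print(s["tool_pos"],s["tool_rot"],s["contact_force"],s["torque"]);save("side","s9")
E
```

```text
time: 10.82
tool_pos: [0.6664, 0.1678, 0.184]
tool_rot: [-3.141, 0.001, 0.045]
contact_force: [-0.1, -0.4, -1.5]
opening: 0.0494
grip_force: 60.0
time: 11.23
tool_pos: [0.6668, 0.1676, 0.1839]
tool_rot: [-3.142, 0.0, 0.17]
contact_force: [-0.5, 0.5, -2.3]
opening: 0.0493
grip_force: 60.0
time: 11.65
tool_pos: [0.6157, 0.0362, 0.1837]
tool_rot: [3.142, -0.0, 0.171]
contact_force: [2.0, 0.5, -1.9]
opening: 0.0495
grip_force: 60.0
time: 12.07
tool_pos: [0.5525, -0.1275, 0.184]
tool_rot: [3.141, -0.001, 0.17]
contact_force: [-0.5, -0.7, -3.1]
opening: 0.0494
grip_force: 60.0
time: 12.48
tool_pos: [0.501, -0.2507, 0.1385]
tool_rot: [3.14, -0.0, 0.167]
contact_force: [0.5, 0.8, -1.9]
opening: 0.0496
grip_force: 60.0
time: 12.82
tool_pos: [0.5022, -0.2458, 0.1121]
tool_rot: [-3.139, 0.002, 0.172]
contact_force: [-0.6, -0.4, -2.3]
opening: 0.0496
grip_force: 60.0
[ 0.50216454 -0.24579852  0.11205838] [-3.13945012e+00  1.71937515e-03  1.72323288e-01] [-0.64369276 -0.35914712 -2.2961859 ] [ 0.03126262  0.07545649 -0.05165796]
```

```bash
python3 -m jog '[[[-1,0,0,0.004,0],[-1,0,0,0.007,0],[-1,0,0,0.008,0],[-1,0,0,0.008,0]]]' 10
python3 -m jog '[[[-1,0.006,0,0.004,0],[-1,0.0126,0,0.0082,0],[-1,0.017,0,0.0117,0],[-1,0.0216,0,0.0154,0],[-1,0.0216,0,0.0154,0]]]' 10
python3 -m jog '[[[-1,0.0042,0,0.004,0],[-1,0.0084,0,0.008,0],[-1,0.0122,0,0.0122,0],[-1,0.016,0,0.0166,0],[-1,0.016,0,0.0166,0]]]' 10
python3 - <<'E'
from h import *
save("side","s10")
E
python3 -m jog '[[[-1,0.0035,0,0.0046,0],[-1,0.007,0,0.0093,0],[-1,0.01,0,0.0142,0],[-1,0.0129,0,0.0185,0],[-1,0.0129,0,0.0185,0]]]' 10
python3 - <<'E'
from h import *
save("side","s11")
f=lambda n:cv2.resize(cv2.imread(f"pics/{n}.png")[210:370,190:320],None,fx=3,fy=3,interpolation=cv2.INTER_CUBIC)
cv2.imwrite("pics/c11.png",np.hstack([f("s10"),f("s11")]))
E
```

```text
time: 13.2
tool_pos: [0.5024, -0.2473, 0.1055]
tool_rot: [-3.141, 0.0, 0.171]
contact_force: [-0.1, -0.3, -2.0]
opening: 0.0499
grip_force: 10.0
time: 13.62
tool_pos: [0.5248, -0.2437, 0.0897]
tool_rot: [3.141, -0.001, 0.171]
contact_force: [0.7, 0.6, 0.6]
opening: 0.0498
grip_force: 10.0
time: 14.03
tool_pos: [0.5395, -0.2409, 0.0724]
tool_rot: [-3.141, 0.001, 0.171]
contact_force: [0.3, 0.1, 0.5]
opening: 0.05
grip_force: 10.0
time: 14.5
tool_pos: [0.552, -0.2386, 0.0539]
tool_rot: [-3.141, 0.001, 0.171]
contact_force: [0.1, -0.5, -1.2]
opening: 0.0501
grip_force: 10.0
```

```bash
python3 -m jog '[[[-1,0,0,0.001,0],[-1,0,0,0.002,0],[-1,0,0,0.002,0]]]' 4
python3 -m jog '[[[0.3,0,0,0,0],[0.6,0,0,0,0],[1,0,0,0,0],[1,0,0,0,0],[1,0,0,0,0]]]' 4
python3 -m jog '[[[1,0,0,-0.01,0],[1,0,0,-0.03,0],[1,0,0,-0.06,0],[1,0,0,-0.09,0],[1,0,0,-0.11,0]]]'
python3 look.py s12
python3 - <<'E'
from h import *
a=cv2.imread("pics/side0.png");b=cv2.imread("pics/s12.png");c=cam("side")
f=lambda i,x,y,w,h,k:cv2.resize(i[y:y+h,x:x+w],None,fx=k,fy=k,interpolation=cv2.INTER_CUBIC)
cv2.imwrite("pics/v12.png",np.hstack([f(b,200,240,110,120,3),f(b,222,118,75,60,6)[:360,:450]]))
for i in(a,b):
    h=cv2.cvtColor(i,cv2.COLOR_BGR2HSV);m=((h[...,0]>14)&(h[...,0]<28)&(h[...,1]>50)&(h[...,2]>110)).astype(np.uint8)
    m[:270]=0;m[360:]=0;m[:,:200]=0;m[:,300:]=0
    n,l,st,ce=cv2.connectedComponentsWithStats(m)
    print([st[k] for k in range(1,n) if st[k,4]>40])
    im=max(range(1,n),key=lambda k:st[k,4]);q=cv2.findContours((l==im).astype(np.uint8),0,2)[0][0];print(cv2.boxPoints(cv2.minAreaRect(q)).round(0).tolist())
E
```

```text
time: 14.8
tool_pos: [0.552, -0.239, 0.0533]
tool_rot: [3.142, -0.0, 0.171]
contact_force: [-0.2, 0.4, -0.2]
opening: 0.0496
grip_force: 4.0
time: 15.22
tool_pos: [0.5521, -0.2391, 0.0532]
tool_rot: [3.141, -0.0, 0.171]
contact_force: [-0.1, -0.1, 0.6]
opening: 0.0786
grip_force: 0.0
time: 15.63
tool_pos: [0.5529, -0.2395, 0.167]
tool_rot: [3.139, -0.003, 0.171]
contact_force: [0.1, 0.0, -0.2]
opening: 0.0918
grip_force: 0.0
[array([ 210,  275,   60,   85, 2671], dtype=int32), array([271, 274,  13,  51, 400], dtype=int32)]
[[207.0, 279.0], [264.0, 273.0], [274.0, 353.0], [216.0, 359.0]]
[array([270, 273,  14,  52, 403], dtype=int32), array([ 210,  275,   54,   84, 3506], dtype=int32)]
[[208.0, 278.0], [259.0, 273.0], [267.0, 354.0], [215.0, 359.0]]
```

View pics/v12.png

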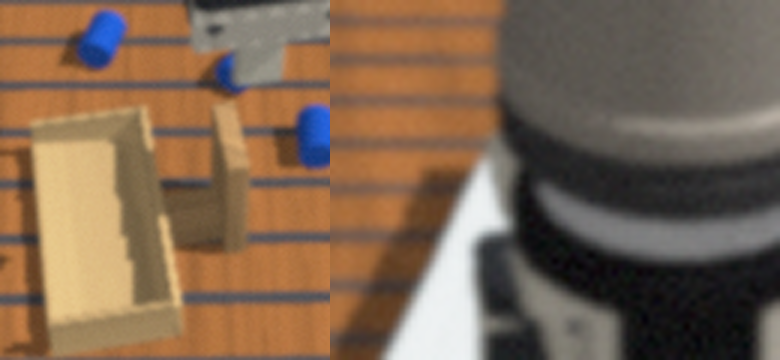

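The tray stands flat and empty on its original spot. I'll turn above the trough and measure the spacers with the wrist camera.

```bash
python3 -m jog '[[[1,0.003,-0.03,-0.02,0],[1,0.006,-0.065,-0.04,0],[1,0.01,-0.105,-0.04,0],[1,0.014,-0.145,-0.04,0],[1,0.018,-0.185,-0.04,0]]]'
python3 -m jog '[[[1,0.004,-0.04,0,0],[1,0.008,-0.08,0,0],[1,0.012,-0.12,0,0],[1,0.016,-0.16,0,0],[1,0.02,-0.2,0,0]]]'
python3 -m jog '[[[-1,0.001,-0.03,0,0.1],[-1,0.001,-0.039,0,0.2],[-1,0.001,-0.039,0,0.3],[-1,0.001,-0.039,0,0.389],[-1,0.001,-0.039,0,0.389]]]' 20
cat >wl.py <<'E'
from h import *
import sys
c=cam("wrist");im=save("wrist",sys.argv[1]);print(robot.observe()["tool_pos"])
h=cv2.cvtColor(im,cv2.COLOR_RGB2HSV)
m=((h[...,0]<16)&(h[...,1]>80)&(h[...,2]<140)&(h[...,2]>25)).astype(np.uint8)
k=np.zeros_like(m);cv2.fillConvexPoly(k,cv2.convexHull(np.int32([proj(c,tw(*q)) for q in((-.045,-.138,.058),(-.045,.13,.058),(.03,.13,.044),(.03,-.138,.044))])),1)
m=cv2.morphologyEx(m*k,cv2.MORPH_OPEN,np.ones((3,3)))
n,l,st,ce=cv2.connectedComponentsWithStats(m)
for i in range(1,n):
    if st[i,4]<30: continue
    v,u=np.where(l==i);P=np.array([wt(onz(c,a,b,.036)) for a,b in zip(u,v)])*1e3
    print("blob",st[i],"x",P[:,0].min().round(1),P[:,0].max().round(1),"y",P[:,1].min().round(1),P[:,1].max().round(1),im[l==i].mean(0).round())
g=h[...,2]; 
p=[proj(c,tw(0,y/1000,.045)) for y in range(-140,120,4)]
print([int(g[int(b),int(a)]) if 0<=b<420 and 0<=a<560 else -1 for a,b in p])
E
python3 wl.py w13
```

```text
time: 16.1
tool_pos: [0.5381, -0.0522, 0.2042]
tool_rot: [3.141, -0.002, 0.17]
contact_force: [0.6, -0.1, 0.3]
opening: 0.0919
grip_force: 0.0
time: 16.52
tool_pos: [0.5236, 0.1487, 0.2039]
tool_rot: [3.142, -0.001, 0.171]
contact_force: [1.2, 0.3, -0.5]
opening: 0.0917
grip_force: 0.0
time: 16.93
tool_pos: [0.5183, 0.1859, 0.2036]
tool_rot: [-3.141, -0.001, -0.22]
contact_force: [-0.1, -0.1, -0.7]
opening: 0.063
grip_force: 0.0
[0.51834061 0.18561936 0.20358506]
blob [189 171  36  19 621] x -7.2 10.7 y 26.3 60.7 [109.  80.  65.]
blob [239 171  35  19 638] x -7.4 10.5 y -20.8 12.1 [109.  79.  63.]
blob [289 171  35  19 611] x -7.5 10.4 y -69.6 -36.2 [109.  80.  65.]
[154, 158, 250, 236, 237, 236, 238, 236, 237, 236, 234, 236, 236, 234, 234, 236, 236, 235, 109, 107, 109, 114, 111, 114, 109, 109, 103, 235, 234, 236, 112, 113, 111, 113, 114, 112, 113, 112, 189, 238, 239, 52, 116, 115, 111, 114, 116, 114, 114, 116, 248, 240, 239, 240, 238, 129, 60, 65, 107, 103, 148, 122, 102, 248, 243]
```

```bash
python3 -m jog '[[[-1,0.0015,0.03,0.02,0],[-1,0.0015,0.065,0.04,0],[-1,0.0015,0.0955,0.06,0],[-1,0.0015,0.0955,0.08,0],[-1,0.0015,0.0955,0.09,0]]]' 20
python3 -m jog '[[[-1,0,0,0.025,0],[-1,0,0,0.045,0],[-1,0,0,0.06,0],[-1,0,0,0.07,0],[-1,0,0,0.0755,0]]]'
python3 -m jog '[[[-1,0,-0.004,0,0],[-1,0,-0.009,0,0],[-1,0,-0.014,0,0],[-1,0,-0.018,0,0],[-1,0,-0.02,0,0]]]'
python3 - <<'E'
from h import *
s=robot.observe();print(wt(s["tool_pos"]),s["tool_pos"],s["contact_force"]@np.r_[Y,0],s["contact_force"])
E
```

```text
time: 17.4
tool_pos: [0.498, 0.0902, 0.1115]
tool_rot: [3.141, 0.002, -0.219]
contact_force: [-0.9, 0.1, -0.2]
opening: 0.0254
grip_force: 0.0
time: 17.82
tool_pos: [0.4991, 0.0923, 0.0368]
tool_rot: [3.141, 0.001, -0.216]
contact_force: [-0.2, 0.5, -0.0]
opening: 0.0001
grip_force: 0.0
time: 18.23
tool_pos: [0.5043, 0.1123, 0.0384]
tool_rot: [-3.141, -0.002, -0.217]
contact_force: [-0.7, 0.1, -0.7]
opening: 0.0005
grip_force: 0.0
(np.float64(0.0011786252071799093), np.float64(-0.09417026213698446)) [0.50428383 0.11230365 0.0384276 ] -0.06283959690283165 [-0.72124877  0.09540834 -0.65159328]
```

```bash
for i in 1; do python3 -m jog '[[[-1,0,-0.003,0,0],[-1,0,-0.006,0,0],[-1,0,-0.009,0,0],[-1,0,-0.012,0,0],[-1,0,-0.015,0,0]]]'
python3 -m jog '[[[-1,0,-0.003,0,0],[-1,0,-0.006,0,0],[-1,0,-0.009,0,0],[-1,0,-0.012,0,0],[-1,0,-0.015,0,0]]]'
python3 -m jog '[[[-1,0,-0.003,0,0],[-1,0,-0.006,0,0],[-1,0,-0.009,0,0],[-1,0,-0.012,0,0],[-1,0,-0.015,0,0]]]'; done
python3 wl.py w14;python3 - <<'E'
from h import *
s=robot.observe();print(wt(s["tool_pos"]),s["contact_force"]@np.r_[Y,0])
E
```

```text
time: 18.65
tool_pos: [0.5069, 0.1263, 0.0376]
tool_rot: [-3.142, -0.0, -0.218]
contact_force: [-0.2, -0.1, -0.0]
opening: 0.0002
grip_force: 0.0
time: 19.07
tool_pos: [0.5101, 0.141, 0.0376]
tool_rot: [-3.142, -0.0, -0.218]
contact_force: [0.4, -0.0, -0.8]
opening: 0.0003
grip_force: 0.0
time: 19.48
tool_pos: [0.5134, 0.1556, 0.0376]
tool_rot: [-3.142, -0.0, -0.218]
contact_force: [-0.6, -0.1, 0.0]
opening: 0.0003
grip_force: 0.0
[0.51353433 0.15603405 0.03768693]
blob [  58  231   74   46 2851] x -13.4 12.7 y 23.2 64.4 [100.  70.  53.]
blob [ 151  231   68   38 2292] x -8.6 12.6 y -22.3 14.6 [105.  72.  53.]
blob [ 244  231   65   28 1377] x -2.8 12.6 y -69.8 -35.6 [108.  76.  58.]
[166, 171, 165, 239, 237, 239, 239, 241, 240, 240, 240, 242, 242, 242, 242, 243, 244, 243, 187, 186, 184, 184, 54, 52, 181, 182, 184, 184, 245, 43, 106, 104, 105, 105, 103, 105, 102, 103, 249, 133, 43, 59, 106, 106, 106, 102, 105, 104, 108, 104, 240, 239, 238, 124, 48, 41, 48, -1, -1, -1, -1, -1, -1, -1, -1]
(np.float64(0.0007522893951462486), np.float64(-0.04947420943759817)) 0.13901147801764488
```

```bash
python3 - <<'E'
from h import *
print(robot.nose_length, cam("wrist")[2])
im=cv2.imread("pics/w14.png");h=cv2.cvtColor(im,cv2.COLOR_BGR2HSV)
for r in range(190,400,6):
    print(r,''.join('B' if (h[r,c,0]<20 and h[r,c,1]>80 and h[r,c,2]<140) else 'o' if(h[r,c,0]<20 and h[r,c,1]>80) else 'K' if h[r,c,2]<80 else 'g' if h[r,c,2]<210 else '.' for c in range(10,420,5)))
c=cam("wrist");
for z in(.03,.045):print([proj(c,tw(x,y,z)).round() for x,y in((.013,-.07),(.013,-.036),(-.013,-.07),(-.013,-.036))])
E
```

```text
0.008 [0.58947484 0.13841922 0.21308471]
190 ooooBBBBBBBBooooogggooooooooooogggooooooooooogggooooooooooooggBBooooooooooggoooooo
196 ..................................................................................
202 gggggggggggggggggggggggggggggggggggggggggggggggggggggggggggggggggggggggggggggggggg
208 gggggggggggggggggggggggggggggggggggggggggggggggggggggggggggggggggggggggggggggggggg
214 gggggggggggggggggggggggggggggggggggggggggggggggggggggggggggggggggggggggggggggggggg
220 gggggggggggggggggggggggggggggggggggggggggggggggggggggggggggggggggggggggggggggggggg
226 gggggggggggggggggggggggggggggggggggggggggggggggggggggggggggggggggggggggggggggggggg
232 KKggggggggggBBBBBBBBBBBBBgggggBBBBBBBBBBBBggggggBBBBBBBBBBBBgggggggggggggggggggggg
238 KKKKgggggggBBBBBBBBBBBBBBBgggBBBBBBBBBBBBBBggggBBBBBBBBBBBBBgggggggggggggggggggggg
244 KKKKKg....BBBBBBBBBBBBBKBKg..BBBBBBBBBBBBBBg...BBBBBBBBBBBBB......................
250 KKKKKg....BBBBBBBBBBBBBKKKg..BBBBBBBBBBBBBKg...BBBggBBgBBBBB......................
256 KKKKg.....BBBBBBBBBBBBBKKKg.gBBBBBBBBBBBBBK....gggggKKgggggB......................
262 KKKKg.....B
[... 1455 characters left out ...]
KKKKKK..
364 g.................ggggggggKKKKKKKKKKKKKKKKKKKKKKKKKggggggggggggggggggggggggggggg.g
370 gg......gggggggBgggggggggggggggggggggggggggggggggggggggggggggggggggggggggggggggggB
376 KKBBBBBKggKKKKKgggKKKKKgggKKKKggggKKKBgggKKKKggggKKKKKBggKKKKBgggKKBKKgggKKKKgggKK
382 KKKKKKKKKKKKKKKKKKKKKKKKKKKKKKKKKKKKKKKKKKKKKKKKKKKKKKKKKKKKKKKKKKKKKKKKKKKKKKKKKK
388 KKKKKKKKKKKKKKKKKKKKKKKKKKKKKKKKKKKKKKKKKKKKKKKKKKKKKKKKKKKKKKKKKKKKKKKKKKKKKKKKKK
394 KKKKKKKKKKKKKKKKKKKKKKKKKKKKKKKKKKKKKKKKKKKKKKKKKKKKKKKKKKKKKKKKKKKKKKKKKKKKKKKKKK
[array([309., 226.]), array([246., 226.]), array([308., 270.]), array([247., 270.])]
[array([312., 237.]), array([244., 237.]), array([310., 283.]), array([245., 283.])]
```

```bash
python3 - <<'E'
from h import *
c=cam("side")
def z_at(xy,row):
    return min(np.arange(.0,.3,.0005),key=lambda z:abs(proj(c,[*xy,z])[1]-row))
a=np.array([.5529,-.2395]);yd=np.array([.171,-.985])
for o in(.046,.065): print("v12",proj(c,[*(a+o*yd),.159]),z_at(a+o*yd,268.3))
a=np.array([.6529,.1695]);yd=np.array([-.216,-.976])
for o in(.025,.044): print("c4",proj(c,[*(a+o*yd),.128]),z_at(a+o*yd,136))
im=save("side","s15");s=robot.observe();print(s["tool_pos"])
h=cv2.cvtColor(im,cv2.COLOR_RGB2HSV)
for r in range(120,210,3):
    print(r,''.join('B' if (h[r,q,0]<20 and h[r,q,1]>80 and h[r,q,2]<125) else 'o' if(h[r,q,0]<20 and h[r,q,1]>80) else 'K' if h[r,q,2]<80 else 'g' if h[r,q,2]<200 else '.' for q in range(215,300,1)))
print(proj(c,tw(0,-.0685,.03)),proj(c,tw(0,-.0685,.08)))
E
```

```text
v12 [282.80012864 276.88412677] 0.179
v12 [285.31632512 286.37825449] 0.2
c4 [313.17631537 146.59673407] 0.157
c4 [312.11959078 150.78287433] 0.168
[0.51344204 0.15579068 0.03765801]
120 oooooooooooooooooooooooooooooooogggKKKKKKKKKKKKKgggggg...ggKKKKKggooooooooooooooooooo
123 oooooooooooooooooooooooooooooooogggKKKKKKKKKKKKKgggg..gggggggggggoooooooooooooooooooo
126 oooooooooooooooooooooooooooooooogggKKKKKKKKKKKKKgggggggggggggggggoooooooooooooooooooo
129 oooooooooooooooooooooooooooooooggggKKKKKKKKKKKKKgggggggggggggggggoooooooooooooooooooo
132 ooooooooooooooooooooooooooooooogggKKKKKKKKKKKKKKgggggggBBgggooooooooooooooooooooooooo
135 ooooooooooooooooooooooooooooBKKKKKKKKKKKKKKKKKKKKggggKKKKKKKgBoooooogggoooooooooooooo
138 oooooooooooooooooooooooooooBKKKKBgBBKKKBKKKKKKKKKKKKKKKKKKKKBoooooggg.goooooooooooooo
141 BBoooooooBooooooooooooooBBgKKKgggggBKKKKKKKKKKKKKKKKKKKKKKKKggggggggggooooooooooooooo
144 oooooooooooooooooooooBBBgKKKKKgggKKKKKKKKKKKKKKKKKKKKKKKKKKgggggggggooooooooooooooooo
147 ooooooooooooooooooBBKKKKKKKKKKKKKKKKKKKKKKKKKKKKKKKBBgKKKKKggggggggoooooooooooooooooo
150 ooooooooooooo
[... 1138 characters left out ...]
oooooooooooooo
189 BBBBBBBBBBBBBBBggggg....................ggggggggggg.ooooooooooooooooooooooooooooooooo
192 BBBBBBBBBBBBBBBBBBBggg.................gggggggggggggooooooooooooooooooooooooooooooooo
195 BBBBBBBBBBBBBBBBBBBBBggg..............gggggggggggggoooooooooooooooooooooooooooooooooo
198 BBBBBBBBBBBBBBBBBBBBBBBBBggg.........ggggggggggBBBBoooooooooooooooooooooooooooooooooo
201 BBBBBBBBBBBBBBBBBBBBBBBBBBBBggg.....gggggoooooooooooooooooooooooooooooooooooooooooooo
204 KBBKBBKBBKBBKKKKKKKKKKKKKKKKKKKgggggggggggggggggggggggggggggggggggggggggggggggggggggg
207 oooooooooooooooooooooooooooooBBBBBooooooooooooooooooooooooooooooooooooooooooooooooooo
[255.79419992 181.41645053] [255.42785356 164.95108043]
```

The wrist and side images show that the fingertips passed just above spacer 0: the tips stand about 20 mm higher than nominal. Nothing was touched. I'll back off to the free part of the V and feel down for the walls.

```bash
python3 -m jog '[[[-1,0,0.014,0,0],[-1,0,0.028,0,0],[-1,0,0.042,0,0],[-1,0,0.056,0,0],[-1,0,0.066,0,0]]]'
python3 -m jog '[[[-1,0,0,0.003,0],[-1,0,0,0.006,0],[-1,0,0,0.009,0],[-1,0,0,0.011,0],[-1,0,0,0.011,0]]]'
python3 - <<'E'
from h import *
im=save("side","s16");c=cam("side");s=robot.observe();print(s["tool_pos"],wt(s["tool_pos"]),s["contact_force"])
h=cv2.cvtColor(im,cv2.COLOR_RGB2HSV)
for r in range(150,210,2):
    print(r,''.join('B' if (h[r,q,0]<20 and h[r,q,1]>80 and h[r,q,2]<125) else 'o' if(h[r,q,0]<20 and h[r,q,1]>80) else 'K' if h[r,q,2]<80 else 'g' if h[r,q,2]<130 else 'h' if h[r,q,2]<200 else '.' for q in range(215,300,1)))
for y in(-.134,-.115):
  for z in(.02,.03,.04,.05,.06,.08,.1): print(y,z,proj(c,tw(0,y,z)).round(1))
E
```

```text
time: 20.0
tool_pos: [0.4984, 0.0892, 0.0376]
tool_rot: [3.141, 0.0, -0.219]
contact_force: [0.6, -0.4, 0.2]
opening: 0.0005
grip_force: 0.0
time: 20.42
tool_pos: [0.4987, 0.0914, 0.026]
tool_rot: [3.141, 0.001, -0.217]
contact_force: [0.4, -0.1, -0.2]
opening: 0.0005
grip_force: 0.0
[0.49884056 0.09139123 0.02620822] (np.float64(0.0003870697883365756), np.float64(-0.11576498608745023)) [-0.63146027 -0.09716537  0.5692917 ]
150 oooooooooooooooooooooBBgghggKKKKKKKKKKKKKgghhhhhgggggggKggghhhhhhhooooooooooooooooooo
152 ooooooooooooooooooooBBBggggKKKKKKKKKKKBKKgghhhhgKKKKKKBggghhhhhhhhooooooooooooooooooo
154 ooooooooooooooooooooBBKKKKKKKKKKKKKKKKKKKggggggKKKKKKKBgghhhhhhhhoooooooooooooooooooo
156 ooooooooooooooooooBBBKKKKKKKKKKKKKKKKKKKKKKKKKKKKKKKKKggghhhhhhhhoooooooooooooooooooo
158 ooooooooooooooooBBBKKKKKKBBgKKKKKBKKKKKKKKKKKKKKKKKKKKggghhhhhhhooooooooooooooooooooo
160 ooooooooooooooooBBBKKKKBhhhgKKKKKKKKKKKKKKKKKKKKKKKKKKgghhhhhhhoBoooooooooooooooooooo
162 oooooooooooooooBBBKKKKBhhhBKKKKKKKKKKKKKKKKKKKKKKKKKKgghhhhhhhooooooooooooooooooooooo
164 oooooooooooooBBBKKKKKKBhhgKKKKKKKKKKKK
[... 1689 characters left out ...]
BBBBBBBBBBBBghh...hhhghooooooooooooooooooooooooooooooooooooooooooooo
204 KKKKKKKKKKKKKKKKKKKKKKKKKKKKKKKgghhhggggggggggggggggggggggggggggggggggggggggggggggggg
206 BBBBBBBBBBoooooooooooBBBBBBBBBBBBBBoooooooooooooooooooooooooooooooooooooooooooooooooo
208 oBBBBBooooooooooooooooooooooooooooooooooooooooooooooooooooooooooooooooooooooooooooooo
-0.134 0.02 [249.5 200.5]
-0.134 0.03 [249.4 197.3]
-0.134 0.04 [249.3 194. ]
-0.134 0.05 [249.2 190.7]
-0.134 0.06 [249.1 187.3]
-0.134 0.08 [248.8 180.5]
-0.134 0.1 [248.6 173.5]
-0.115 0.02 [251.4 195.7]
-0.115 0.03 [251.3 192.5]
-0.115 0.04 [251.2 189.3]
-0.115 0.05 [251.1 186. ]
-0.115 0.06 [251.  182.6]
-0.115 0.08 [250.8 175.8]
-0.115 0.1 [250.6 168.8]
```

```bash
python3 -m jog '[[[-1,0,0,0.0015,0],[-1,0,0,0.003,0],[-1,0,0,0.003,0]]]'
python3 -m jog '[[[-1,0,0,0.0015,0],[-1,0,0,0.003,0],[-1,0,0,0.003,0]]]'
python3 -m jog '[[[-1,0,0,0.0015,0],[-1,0,0,0.003,0],[-1,0,0,0.003,0]]]'
```

```text
time: 20.72
tool_pos: [0.4989, 0.0911, 0.0234]
tool_rot: [3.142, 0.0, -0.218]
contact_force: [0.0, -0.8, -0.3]
opening: 0.0009
grip_force: 0.0
time: 20.97
tool_pos: [0.4989, 0.0909, 0.0204]
tool_rot: [3.142, 0.0, -0.218]
contact_force: [0.0, -0.3, -1.0]
opening: 0.0005
grip_force: 0.0
time: 21.22
tool_pos: [0.4989, 0.0909, 0.0174]
tool_rot: [3.141, 0.0, -0.218]
contact_force: [-0.2, 0.0, 0.5]
opening: 0.0004
grip_force: 0.0
```

```bash
python3 -m jog '[[[-1,0,0,0.001,0],[-1,0,0,0.002,0],[-1,0,0,0.002,0]]]'
python3 -m jog '[[[-1,0,0,0.001,0],[-1,0,0,0.002,0],[-1,0,0,0.002,0]]]'
python3 wl.py w17
python3 - <<'E'
from h import *
im=cv2.imread("pics/w17.png");h=cv2.cvtColor(im,cv2.COLOR_BGR2HSV)
for r in range(220,300,4):
    print(r,''.join('B' if (h[r,c,0]<20 and h[r,c,1]>80 and h[r,c,2]<140) else 'o' if(h[r,c,0]<20 and h[r,c,1]>80) else 'K' if h[r,c,2]<80 else 'g' if h[r,c,2]<210 else '.' for c in range(40,420,5)))
E
```

```text
time: 21.47
tool_pos: [0.4989, 0.0909, 0.0155]
tool_rot: [3.142, 0.0, -0.218]
contact_force: [-0.1, 0.8, 0.2]
opening: 0.0003
grip_force: 0.0
time: 21.72
tool_pos: [0.4989, 0.0909, 0.0135]
tool_rot: [3.142, 0.0, -0.218]
contact_force: [-0.0, 0.3, 0.1]
opening: 0.0005
grip_force: 0.0
[0.49893212 0.09089715 0.01351714]
blob [   0  248   88   51 4044] x -12.6 13.3 y -30.9 13.4 [99. 67. 47.]
blob [  92  248   88   51 3162] x -12.6 13.3 y -73.9 -31.5 [112.  76.  55.]
[59, 61, 59, 60, 60, 204, 51, 54, 61, 61, 64, 63, 63, 63, 62, 61, 59, 60, 58, 53, 121, 116, 115, 114, 115, 112, 153, 60, 49, 55, 116, 112, 117, 113, 117, 113, 114, -1, -1, -1, -1, -1, -1, -1, -1, -1, -1, -1, -1, -1, -1, -1, -1, -1, -1, -1, -1, -1, -1, -1, -1, -1, -1, -1, -1]
220 gggggggggggggggggggggggggggggggggggggggggggggggggggggggggggooogggooooooooooo
224 ggggggggggggggggggggggggggggggggggggggggggggggggggggggggggoooogggooooooooooo
228 ggggggggggggggggggggggggggggggggggggggggggggggggggggggggggoooooggooooooooooo
232 ggggggggggggggggggggggggggggggggggggggggggggggggggggggggggooooogggoooooooooo
236 ggggggggggggggggggggggggggggg
[... 562 characters left out ...]
BBBBgg................KKg.g.gg..oooooooogggooooooooo
268 BBBBBBBKBBgBBBBBBBBBBBBBKKKKKKKKKKKKKKKKKKKKK.KK.KKKKKKKKKKKKKKKKKKKKKoooooo
272 BBBBBBBKKBgBBBBBBBBBBBBKKKKKKKKKKKKKKKKKKKKKKgKK.KKKKKKKKKKKKKKKKKKKKKBooooo
276 BBBBBBKKKBgBBBBBBBBBBBBKKKKKKKKKKKKKKKKKKKKKKgKK.KKKKKKKKKKKKKKKKKKKKKKooooo
280 BBBBBBBKBBgBBBBBBBBBBBKKKKKKKKKKKKKKKKKKKKKKKgKK.KKKKKKKKKKKKKKKKKKKKKKKoooo
284 BBBBBBBKBBgBBBBBBBBBBKKKKKKKKKKKKKKKKKKKKKKKKgKK.KKKKKKKKKKKKKKKKKKKKKKKoooo
288 BBBBBBBBBg.BBBBBBBBBBKKKKKKKKKKKKKKKKKKKKKKKKBKKgKKKKKKKKKKKKKKKKKKKKKKKKooo
292 BBBBBKBBBg.BBBBBBBBBKKKKKKKKKKKKKKKKKKKKKKKKKgKKgKKKKKKKKKKKKKKKKKKKKKKKKooo
296 BBBBBKBBgg.gBBBBBBBBKKKKKKKKKKKKKKKKKKKKKKKKKgKK.KKKKKKKKKKKKKKKKKKKKKKKKKoo
```

```bash
python3 -m jog '[[[-1,0,-0.003,0.001,0],[-1,0,-0.007,0.002,0],[-1,0,-0.011,0.002,0],[-1,0,-0.016,0.002,0],[-1,0,-0.02,0.002,0]]]'
python3 -m jog '[[[-1,0,-0.003,0,0],[-1,0,-0.006,0,0],[-1,0,-0.009,0,0],[-1,0,-0.012,0,0],[-1,0,-0.015,0,0]]]'
python3 -m jog '[[[-1,0,-0.003,0,0],[-1,0,-0.006,0,0],[-1,0,-0.009,0,0],[-1,0,-0.012,0,0],[-1,0,-0.015,0,0]]]'
python3 wl.py w18;python3 - <<'E'
from h import *
s=robot.observe();print(wt(s["tool_pos"]),s["contact_force"]@np.r_[Y,0])
E
```

```text
time: 22.18
tool_pos: [0.5035, 0.1111, 0.0116]
tool_rot: [-3.141, -0.0, -0.218]
contact_force: [0.2, -0.7, 0.1]
opening: 0.0003
grip_force: 0.0
time: 22.6
tool_pos: [0.5067, 0.1253, 0.0117]
tool_rot: [3.142, -0.0, -0.218]
contact_force: [0.0, 0.1, -1.2]
opening: 0.0007
grip_force: 0.1
time: 23.02
tool_pos: [0.5099, 0.1399, 0.0117]
tool_rot: [3.142, -0.0, -0.218]
contact_force: [-1.0, -0.4, -0.4]
opening: 0.0003
grip_force: 0.2
[0.51007386 0.14040166 0.01167397]
blob [   0  250  236   49 8287] x -11.4 13.2 y -49.8 62.2 [107.  73.  53.]
[174, 176, 213, 247, 248, 69, 73, 68, 67, 64, 68, 62, 61, 61, 61, 66, 60, 60, 56, 64, 60, 59, 59, 58, 52, 52, 56, 55, 56, 57, 57, 58, 54, 115, 114, 115, 113, 118, 115, 115, 44, 56, 116, 111, 116, 112, 113, 114, 110, -1, -1, -1, -1, -1, -1, -1, -1, -1, -1, -1, -1, -1, -1, -1, -1]
(np.float64(0.0007546491701028078), np.float64(-0.06548502596331512)) 0.3463396673282964
```

```bash
python3 -m jog '[[[-1,0,-0.003,0,0],[-1,0,-0.006,0,0],[-1,0,-0.009,0,0],[-1,0,-0.012,0,0],[-1,0,-0.015,0,0]]]'
python3 -m jog '[[[-1,0,-0.002,0,0],[-1,0,-0.004,0,0],[-1,0,-0.006,0,0],[-1,0,-0.008,0,0],[-1,0,-0.01,0,0]]]'
python3 -m jog '[[[-1,0,-0.001,0,0],[-1,0,-0.002,0,0],[-1,0,-0.003,0,0],[-1,0,-0.004,0,0],[-1,0,-0.004,0,0]]]'
python3 wl.py w19
python3 - <<'E'
from h import *
s=robot.observe();print(wt(s["tool_pos"]),s["contact_force"]@np.r_[Y,0])
c=cam("side");im=save("side","s19")
h=cv2.cvtColor(im,cv2.COLOR_RGB2HSV)[...,2]
print([(y,h[tuple(np.int32(proj(c,tw(0,y/1000,.046)))[::-1])]) for y in range(56,120,4)])
E
```

```text
time: 23.48
tool_pos: [0.5132, 0.1546, 0.0117]
tool_rot: [3.142, -0.0, -0.218]
contact_force: [-0.2, -1.4, 1.3]
opening: 0.0004
grip_force: 0.3
time: 23.9
tool_pos: [0.5153, 0.1643, 0.0116]
tool_rot: [3.142, 0.0, -0.218]
contact_force: [-0.3, 0.2, 0.8]
opening: 0.0002
grip_force: 0.3
time: 24.32
tool_pos: [0.5161, 0.1682, 0.0116]
tool_rot: [-3.142, -0.0, -0.218]
contact_force: [0.1, -0.7, -0.6]
opening: 0.0005
grip_force: 0.1
[0.51615289 0.16813513 0.0116119 ]
blob [   4  250  232   49 8126] x -11.4 13.2 y -20.9 88.0 [103.  69.  49.]
[90, 163, 157, 176, 241, 240, 240, 241, 241, 242, 241, 241, 65, 67, 61, 63, 58, 58, 60, 59, 57, 56, 57, 53, 57, 50, 51, 55, 54, 57, 53, 53, 51, 51, 49, 50, 51, 49, 52, 52, 108, 105, 104, 107, 106, 106, 101, 108, 110, 104, 106, 104, 105, 106, 101, 53, -1, -1, -1, -1, -1, -1, -1, -1, -1]
(np.float64(0.0006916794362790632), np.float64(-0.037093193963773856)) 0.07805694907697987
[(56, np.uint8(53)), (60, np.uint8(53)), (64, np.uint8(52)), (68, np.uint8(47)), (72, np.uint8(50)), (76, np.uint8(50)), (80, np.uint8(51)), (84, np.uint8(49)), (88, np.uint8(59)), (92, np.uint8(53)), (96, np.uint8(64)), (100, np.uint8(94)), (104, np.uint8(63)), (108, np.uint8(80)), (112, np.uint8(97)), (116, np.uint8(113))]
```

```bash
cat >f.py <<'E'
from h import *
s=robot.observe();print("TROUGH",np.round(np.array(wt(s["tool_pos"]))*1e3,2),"Fy",(s["contact_force"]@np.r_[Y,0]).round(2),"eff",s["joint_efforts"].round(2))
E
for k in 1; do python3 -m jog '[[[-1,0,-0.0008,0,0],[-1,0,-0.0016,0,0],[-1,0,-0.0024,0,0],[-1,0,-0.0032,0,0],[-1,0,-0.004,0,0]]]' >/dev/null; python3 f.py
python3 -m jog '[[[-1,0,-0.0007,0,0],[-1,0,-0.0014,0,0],[-1,0,-0.002,0,0]]]' >/dev/null; python3 f.py
done
```

```text
TROUGH [  0.73 -33.13] Fy -0.8 eff [ 1.200e-01 -4.948e+01 -1.764e+01  1.000e-01 -1.500e-01 -2.000e-02]
TROUGH [  0.69 -31.12] Fy -1.09 eff [ 1.600e-01 -4.957e+01 -1.769e+01  1.000e-01 -1.500e-01 -1.000e-02]
```

```bash
cat >>f.py <<'E'
import sys
sys.exit(abs(s["contact_force"]@np.r_[Y,0])>2.5)
E
python3 -m jog '[[[-1,0,-0.0007,0,0],[-1,0,-0.0014,0,0],[-1,0,-0.002,0,0]]]' >/dev/null; python3 f.py &&
python3 -m jog '[[[-1,0,-0.0007,0,0],[-1,0,-0.0014,0,0],[-1,0,-0.002,0,0]]]' >/dev/null && python3 f.py &&
python3 -m jog '[[[-1,0,-0.0007,0,0],[-1,0,-0.0014,0,0],[-1,0,-0.002,0,0]]]' >/dev/null && python3 f.py &&
python3 -m jog '[[[-1,0,-0.0005,0,0],[-1,0,-0.001,0,0],[-1,0,-0.0015,0,0]]]' >/dev/null && python3 f.py &&
python3 -m jog '[[[-1,0,-0.0005,0,0],[-1,0,-0.001,0,0],[-1,0,-0.0015,0,0]]]' >/dev/null && python3 f.py
```

```text
TROUGH [  0.7  -29.14] Fy -0.13 eff [ 1.500e-01 -4.967e+01 -1.773e+01  9.000e-02 -1.600e-01 -1.000e-02]False
```

```bash
sed -i 's/sys.exit(\(.*\))$/sys.exit(int(\1))/' f.py
python3 -m jog '[[[-1,0,-0.0007,0,0],[-1,0,-0.0014,0,0],[-1,0,-0.002,0,0]]]' >/dev/null && python3 f.py &&
python3 -m jog '[[[-1,0,-0.0007,0,0],[-1,0,-0.0014,0,0],[-1,0,-0.002,0,0]]]' >/dev/null && python3 f.py &&
python3 -m jog '[[[-1,0,-0.0005,0,0],[-1,0,-0.001,0,0],[-1,0,-0.0015,0,0]]]' >/dev/null && python3 f.py &&
python3 -m jog '[[[-1,0,-0.0005,0,0],[-1,0,-0.001,0,0],[-1,0,-0.0015,0,0]]]' >/dev/null && python3 f.py &&
python3 -m jog '[[[-1,0,-0.0005,0,0],[-1,0,-0.001,0,0],[-1,0,-0.0015,0,0]]]' >/dev/null && python3 f.py
```

```text
TROUGH [  0.69 -27.17] Fy -2.35 eff [ 4.100e-01 -4.971e+01 -1.788e+01  2.800e-01 -2.600e-01 -1.000e-02]
TROUGH [  0.57 -26.85] Fy -11.97 eff [  5.45 -48.87 -19.11   2.39  -1.2    0.  ]
```

```bash
python3 -m jog '[[[-1,0,0.0002,0,0],[-1,0,0.0003,0,0],[-1,0,0.0003,0,0],[-1,0,0.0003,0,0]]]' >/dev/null; python3 f.py
python3 -m jog '[[[-1,0,0,0,0],[-1,0,0,0,0],[-1,0,0,0,0],[-1,0,0,0,0],[-1,0,0,0,0]]]' >/dev/null; python3 f.py
python3 -m jog '[[[-1,0,0,0,0],[-1,0,0,0,0],[-1,0,0,0,0],[-1,0,0,0,0],[-1,0,0,0,0]]]' >/dev/null; python3 f.py
```

```text
TROUGH [  0.62 -26.95] Fy -8.14 eff [ 3.770e+00 -4.917e+01 -1.877e+01  1.640e+00 -8.900e-01  1.000e-02]
TROUGH [  0.63 -26.98] Fy -7.76 eff [ 3.770e+00 -4.917e+01 -1.877e+01  1.650e+00 -8.900e-01  1.000e-02]
TROUGH [  0.63 -26.96] Fy -7.92 eff [ 3.770e+00 -4.917e+01 -1.877e+01  1.650e+00 -8.900e-01  1.000e-02]
```

```bash
python3 -m jog '[[[-1,0,-0.0001,0,0],[-1,0,-0.0002,0,0],[-1,0,-0.0002,0,0],[-1,0,-0.0002,0,0],[-1,0,-0.0002,0,0]]]' >/dev/null; python3 f.py
python3 -m jog '[[[-1,0,0,0,0],[-1,0,0,0,0],[-1,0,0,0,0],[-1,0,0,0,0],[-1,0,0,0,0]]]' >/dev/null; python3 f.py
python3 -m jog '[[[-1,0,0,0,0],[-1,0,0,0,0],[-1,0,0,0,0],[-1,0,0,0,0],[-1,0,0,0,0]]]' >/dev/null; python3 f.py
python3 -m jog '[[[-1,0,0.0007,0,0],[-1,0,0.0015,0,0],[-1,0,0.003,0,0],[-1,0,0.006,0,0],[-1,0,0.012,0,0]]]'
python3 -m jog '[[[-1,0,0.01,0,0],[-1,0,0.02,-0.01,0],[-1,0,0.02,-0.04,0],[-1,0,0.02,-0.08,0],[-1,0,0.02,-0.12,0]]]'
python3 -m jog '[[[-1,0,0,-0.03,0],[-1,0,0,-0.06,0],[-1,0,0,-0.07,0],[-1,0,0,-0.07,0]]]'
python3 wl.py w20
python3 - <<'E'
from h import *
im=cv2.imread("pics/w20.png");c=cam("wrist");h=cv2.cvtColor(im,cv2.COLOR_BGR2HSV)[...,2]
for x in(.004,.008):print([(y,int(h[tuple(np.int32(proj(c,tw(x,y/1000,.043)).round())[::-1])])) for y in range(-20,116,2)])
E
```

```text
TROUGH [  0.58 -26.97] Fy -8.08 eff [ 4.170e+00 -4.910e+01 -1.887e+01  1.820e+00 -9.700e-01  1.000e-02]
TROUGH [  0.6  -26.94] Fy -8.81 eff [ 4.160e+00 -4.910e+01 -1.887e+01  1.820e+00 -9.700e-01  1.000e-02]
TROUGH [  0.58 -26.98] Fy -8.87 eff [ 4.170e+00 -4.910e+01 -1.887e+01  1.820e+00 -9.700e-01  1.000e-02]
time: 28.67
tool_pos: [0.5163, 0.1683, 0.0117]
tool_rot: [-3.141, -0.001, -0.218]
contact_force: [0.6, -0.1, 0.4]
opening: 0.0004
grip_force: 0.0
time: 29.08
tool_pos: [0.5108, 0.1471, 0.1331]
tool_rot: [3.141, 0.002, -0.219]
contact_force: [0.9, -0.3, 0.2]
opening: 0.0003
grip_force: 0.0
time: 29.42
tool_pos: [0.5131, 0.1479, 0.2052]
tool_rot: [-3.139, -0.006, -0.219]
contact_force: [-0.1, 0.6, -0.1]
opening: 0.0001
grip_force: 0.0
[0.51200074 0.14784006 0.20267177]
blob [ 118  175  106   22 1994] x -10.6 10.5 y -10.1 94.0 [109.  79.  63.]
[164, 167, 242, 242, 242, 242, 241, 240, 240, 241, 241, 240, 241, 240, 241, 239, 241, 239, 240, 239, 239, 240, 241, 241, 240, 240, 240, 240, 240, 240, 240, 242, 64, 117, 115, 114, 115, 115, 115, 111, 109, 113, 114, 112, 112, 112, 113, 109, 1
[... 891 characters left out ...]
, 85), (-10, 116), (-8, 118), (-6, 114), (-4, 117), (-2, 116), (0, 118), (2, 119), (4, 117), (6, 116), (8, 120), (10, 119), (12, 121), (14, 120), (16, 117), (18, 120), (20, 113), (22, 116), (24, 118), (26, 116), (28, 116), (30, 116), (32, 115), (34, 113), (36, 119), (38, 117), (40, 111), (42, 109), (44, 120), (46, 116), (48, 114), (50, 84), (52, 122), (54, 85), (56, 109), (58, 112), (60, 113), (62, 108), (64, 113), (66, 108), (68, 110), (70, 109), (72, 112), (74, 112), (76, 111), (78, 110), (80, 113), (82, 109), (84, 110), (86, 115), (88, 105), (90, 98), (92, 102), (94, 102), (96, 106), (98, 102), (100, 103), (102, 104), (104, 102), (106, 107), (108, 138), (110, 132), (112, 135), (114, 134)]
```

The spacers form one closed row from y −11 to 91 mm, with seams 34 mm apart, flush against the stop at 91–109 mm. The stop did not creep while about 8–9 N was held for over 2 s. Handing in.

```bash
python3 -c "
from cell import robot
print(robot.hand_in())"
```

```text
the job is handed in; nothing more can be done
None
```

The job is handed in (no verdict came back): the three spacers lie closed up against the stop, pressed with about 8–9 N for over 2 s, and the empty tray is back flat on its original spot, clear of the trough.

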